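# Pack a parts box, shut it and clip it

### The job

Pack the loose aluminium clamp block and the loose spring plunger into the open blue box so that both lie on its floor, swing the lid fully shut, then take the orange spring clip off its stand and clip it over the two metal tabs at the front of the box so that it stands upright and pinches both. Put both parts in before the lid is shut, and leave everything else on the bench where it is.

Things in the scene. Friction and masses are not known exactly. Their poses are not given: they have to be found in the camera images.
- kit_box: Blue open-topped metal box fixed to the bench, outside 120 (its x) x 180 (its y) x 38 mm high, walls and floor 4 mm, so inside 112 x 172 mm and 34 mm deep. Origin at the centre of its underside; its -x side is the front (towards the robot, give or take 0.3 rad), its lid is hinged along the top of the +x side. A bare aluminium tab (3 mm thick, 36 mm wide along y) is fixed upright on the outside of the front wall at its middle, reaching 66 mm above the bench.
- box_floor (a point): Centre of the inside floor of the box, 4 mm above the bench; axes as the box.
- lid_hinge (a point): Middle of the lid's hinge line, at +60 mm in the box's x and 40 mm above the bench; the hinge line runs along the box's y.
- kit_lid (a joint): Angle of the lid: 0 shut, grows as it opens, 1.57 upright, starts between 1.65 and 2.05 (leaning back, away from the robot), stop at 2.1. The lid is a 4 mm blue plate, 120 mm from the hinge to its front edge and 180 mm wide (its middle plane passes through the hinge line); a stiff hinge (0.1 N m friction, about 1 to 2 N at the edge) leaves it wherever it is put. It can be pushed over from behind and pressed down on its top.
- lid_tab (a point): Middle of the free edge of the lid's aluminium tab (3 mm thick, 36 mm wide, 24 mm high), which stands square on the outer face of the lid at the middle of its front edge. With the lid open it points backwards, away from the robot; with the lid shut it stands upright straight behind the box's tab, touching it.
- tabs_top (a point): On the box: top middle of the plane where the two tabs meet when the lid is shut, 66 mm above the bench, at -60 mm in the box's x; axes as the box. Together the tabs are 6 mm thick along the box's x (3 mm either side of this point), 36 mm wide along y and stand 24 mm above the shut lid.
- clip: Orange spring clip, 40 g, 20 mm wide along its y. Origin on its pivot; z points up from the jaws to the two handles; it opens and closes along its own x. The fixed half is on the -x side; clip is that half. At rest on a 6 mm edge the handles are 46 mm over their outer tops and reach 30 mm above the pivot, the jaws reach 32 mm below it. At the start it sits astride the fin of its stand, pivot 78 mm above the bench.
- clip_grip (a point): Point midway between the handles of the clip, 20 mm above the pivot: squeeze the handles together along the clip's x with the fingers either side of this point, moving straight down on it from above. Squeezed right home they are parallel and 30 mm apart outside (each half has turned by 0.25 rad) and the jaw tips have spread to about 19 mm.
- clip_tip (a point): Point midway between the jaw tips, 32 mm below the pivot on the fixed half (it swings 8 mm to the -x side with that half while the clip is squeezed).
- clip_lever (a joint): Spread of the clip's jaws, rad: 0 when gripping 6 mm (the stand's fin, or both tabs together), about -0.12 on 3 mm (one tab only), -0.22 quite closed, 0.5 fully squeezed open. The spring closes the jaws; full opening takes about 10 N on each handle, so grip with 20 N or more.
- clip_stand: Fixed stand for the clip: dark steel base 80 x 80 x 10 mm with an upright aluminium fin in the middle, 6 mm thick along its x, 40 mm wide along its y, top 66 mm above the bench. Origin at the centre of the underside. The jaws reach 20 mm down the fin.
- block_mid (a point): Centre of the loose aluminium clamp block, a plain pale grey block with small screw holes on top, no pin sticking out, 62 (x) x 35 (y) x 18 mm high lying flat, about 100 g; grasp across the 35 mm. The point is 9 mm above its underside.
- plunger_mid (a point): Centre of the loose spare spring plunger, a brown and silver round pin 9 mm thick and 50 mm long along its y, lying on the bench, about 20 g; grasp across its x. The point is 4.5 mm above its underside.
- tape_roll: Bystander: roll of amber tape, 42 mm across, 13 mm high, lying flat; origin under its centre.
- tweezers: Bystander: steel tweezers, 125 mm long (y), 14 mm wide, 10 mm high; origin under the centre.
- marker: Bystander: red marker pen, 143 mm long (y), 16 mm thick; origin under the centre.
- fixture: Bystander: aluminium clamp block fixture with a plunger sticking out, 101 (x) x 20 x 34 mm high; origin underneath.
- white_bottle: Bystander: tall full white plastic bottle with a red cap, 87 mm across, 260 mm high, standing behind and to the right of the box, close enough to be in the way of a wide gripper behind the lid; origin under its centre.
- syringe: Bystander: adhesive syringe, 131 mm long (y), 19 mm thick; origin underneath.
There are look-alikes about, which are no part of the job. Leave any green or turquoise look-alike of the part that bears block_mid alone.

How it is judged:
By the outcome, as a careful person would: the job done as asked, in the order asked, and still so for the second after the job is handed in, with the robot touching nothing.
It also fails if it takes over 72 s, if anything falls off the work surface, if the arm or the gripper's body presses on something with over 40 N, if the wrist force passes 120 N, or if a joint passes its speed limit or range.

### The arm

A 6-joint arm with a two-finger parallel gripper is mounted at the origin on a cart in front of the work surface, level with it; the furniture and walls round the work are solid. World frame = base frame: x ahead of the robot, y to its left, z up, the work surface at z = 0. Lengths are in m, angles in rad, forces in N, time in s.
With the tool pointing down it reaches from about 0.3 to 0.875 m from the base axis. Payload 6.4 kg.
Tool frame: the origin (TCP) lies at the very end of the fingers, on their centre line; the grasp point (between the pads) lies 19 mm behind it; z points along the fingers, y is the line along which they close (so a half turn about z gives the same grasp; the last joint's range is limited). The gripper opens to 88 mm and grips with 3 to 60 N. Pads are 18 mm wide; open, the fingers measure 123 mm over their backs; the gripper's body (75 mm by 187 mm) begins 45 mm behind the grasp point.
Start: joints at [-1.553, 0.181, 1.607, -0, 1.354, -0.206], TCP at [0.128, -0.561, 0.207] pointing down, gripper open.
Joint ranges: [-2.99, 2.99], [-0.89, 2.07], [0.3, 2.58], [-1.14, 4.28], [0, 2.63], [-3.12, 3.12]. Speed limits (rad/s): [2.57, 2.57, 3.01, 3.14, 3.14, 3.14].

### API

Orientations are given as a unit quaternion [w, x, y, z].
In Python, from rig import arm, optics gives the robot as it stands.
- The arm moves only by the tool jog_arm, never from a script. Its argument "series" is a list of rows, each a list of 5 numbers: the shift along the tool's x, y, z in cm, then the turn about the tool's z in rad, then the opening, from 0 (shut) to 1 (fully open). A call has 1 to 10 rows; each row shifts and turns the commanded pose from where the row before left it, along the tool's axes as they then stand; what a row does not reach is not made up. A row lasts 1/8 s, in which the tool goes at most 62.5 mm and 10.7 degrees, less where a joint would pass 70% of its speed; a pose out of reach is approached as far as the arm can. A call is refused whole if a number of a shift passes 6.25 or a number of a turn 0.188, either way. A call with a gripper value outside its range is refused whole. The fingers move at their own pace and stop on an object; "squeeze" is the grip in N (left out, the last holds). Time passes only in rows, so rows that do not move let the fingers close. It gives the time, the measured TCP pose, the force, the opening and the grip force at its end, in the units of the state.
- arm.sense(): the state, without advancing time (a new reading comes with each control period).
- optics.capture(name): name is "scene" or "side" or "wrist"; returns a dict with "color" (480x640x3 uint8, blue, green, red), "depth" (480x640 float32, m along the optical axis (not along the pixel's ray), 0 where there is no reading), "fx", "fy", "cx", "cy" (pixels), "dist_coeffs" ([k1, k2, p1, p2, k3] as OpenCV has them; the pictures are not rectified), "rvec" (rotation vector, rad) and "tvec" (3), from world to camera coordinates, as OpenCV has them; the wrist camera has in their place "T_tool_cam" (4x4, takes a point from camera to tool coordinates, whose origin is the TCP and whose axes are the flange's). Camera axes: x right, y down, z forward; pixel columns grow to the right and rows downward; lengths in m; the calibration is good to about 2 mm. A picture is of the moment at which its call begins: read the wrist's pose just before it.
- arm.finish_job(): hands the job in; it is judged then, once.
Trained networks look in a picture, given as the dict that the camera call returned (one of the last four; its "shot" number tells which), for a name from the list of things; names that differ only in an ending like _2 or _b are one class to them, and where a whole thing is asked for, a point or a joint stands for the part that bears it (a point fixed in the world has none). Each returns a list of dicts, best first, with "confidence" (0 to 1); they miss things now and then, are a little off and sometimes report something else, mostly with a low value. They report only what shows in the picture. A call takes as long as a camera call. They do not tell look-alikes from the thing itself.
- optics.boxes_of(target, picture): "point" ([x, y, z] in m, in the coordinates of the camera as it stood for that picture, good to about 4 mm: the middle of the surface that is visible of it).
- optics.outline_of(target, picture): "mask" (480x640 bool, what is visible of it).
The state is a dict: "time_s": time; "joint_positions": joint angles; "joint_velocities": joint speeds; "joint_torque": joint torques, N m; "tcp_pos": TCP position; "eef_rot": TCP orientation; "wrist_force": force on the tool from outside, world axes, zero at the start; "moment": the same for the moment, N m; "grip_width": opening from 0.0 (shut) to 1.0 (fully open); "grasp_force": force on a finger pad.
Only numpy, scipy, OpenCV 4.12 (cv2) and the standard library are available. Lean on these libraries where they do the work, as an engineer would, in place of code of your own. Each camera call takes 0.05 s, during which the arm holds its last target. There are 200 camera calls.

## Working session

There is one attempt and no reset: what is moved stays moved. The work goes in short steps, Python scripts to look and compute and a tool call to move; the robot and the scene stay as the last step left them, time stands still between calls to the robot, and variables do not carry over. Pictures are saved under pics/ and viewed, at most 10 in all, crops included, and the job is handed in when it is done.

Besides the shell and the picture viewer there is one more tool, called after "Request:" as name(argument=value, ...) on one line, values as JSON. jog_arm: Moves the arm, as the interface text tells. Its arguments: {"type":"object","properties":{"series":{"type":"array"},"squeeze":{"type":"number"}},"required":["series"]}

```bash
mkdir -p pics; ls; cat > h.py <<'E'
import numpy as np, cv2
from scipy.spatial.transform import Rotation as R
from rig import arm, optics
def tool():
    s=arm.sense(); q=s["eef_rot"]; T=np.eye(4)
    T[:3,:3]=R.from_quat([q[1],q[2],q[3],q[0]]).as_matrix(); T[:3,3]=s["tcp_pos"]; return T
def shot(name):
    T=tool(); p=optics.capture(name)
    if name=="wrist": p["M"]=T@np.array(p["T_tool_cam"])
    else:
        W=np.eye(4); W[:3,:3]=cv2.Rodrigues(np.array(p["rvec"],float))[0]; W[:3,3]=np.ravel(p["tvec"]); p["M"]=np.linalg.inv(W)
    return p
def w(p,c): c=np.atleast_2d(c); return c@p["M"][:3,:3].T+p["M"][:3,3]
def pts(p,mask):
    v,u=np.nonzero(mask&(p["depth"]>0)); z=p["depth"][v,u]
    K=np.array([[p["fx"],0,p["cx"]],[0,p["fy"],p["cy"]],[0,0,1]])
    n=cv2.undistortPoints(np.stack([u,v],1).astype(float)[:,None],K,np.array(p["dist_coeffs"]))[:,0]
    return w(p,np.c_[n*z[:,None],z])
def rect(P):
    (c,s,a)=cv2.minAreaRect((P[:,:2]*1000).astype(np.float32)); return np.round(c,1),np.round(s,1),round(a,1)
E
python3 - <<'E'
from h import *
for n in ("scene","side"):
    p=shot(n); cv2.imwrite(f"pics/{n}0.png",p["color"])
    print(n,p["M"][:3,3].round(3))
    for t in ("kit_box","kit_lid","clip","clip_stand","block_mid","plunger_mid","white_bottle","fixture","syringe","marker","tweezers","tape_roll"):
        for d in optics.outline_of(t,p)[:4]:
            if d["confidence"]<.3: continue
            P=pts(p,d["mask"])
            if len(P)<10: continue
            lo,hi=np.percentile(P,[2,98],axis=0)
            print(t,round(d["confidence"],2),len(P),"med",np.median(P,0).round(3),"z",lo[2].round(3),hi[2].round(3),rect(P), "col",p["color"][d["mask"]].mean(0).round())
E
```

```text
pics
scene [-0.35   0.997  0.9  ]
kit_box 0.65 3611 med [ 0.575 -0.116  0.04 ] z 0.001 0.145 (array([ 635.3, -160.1]), array([262.2, 378.5]), 85.5) col [92. 61. 39.]
kit_lid 0.97 1747 med [ 0.603 -0.119  0.096] z 0.042 0.148 (array([ 666. , -188.4]), array([164.4, 352.2]), 43.6) col [116.  71.  39.]
kit_lid 0.69 151 med [0.375 0.257 0.009] z -0.001 0.014 (array([376.7, 255.2]), array([35.1, 45.3]), 43.3) col [ 83. 124. 145.]
clip 0.77 209 med [0.476 0.164 0.084] z 0.001 0.108 (array([520.3, 115.6]), array([ 46.3, 176.6]), 45.8) col [ 54.  97. 149.]
clip_stand 0.97 623 med [0.471 0.174 0.01 ] z 0.002 0.056 (array([477.8, 159.6]), array([91.7, 92.6]), 0.3) col [92. 91. 88.]
block_mid 0.66 174 med [ 0.542 -0.273  0.016] z 0.0 0.021 (array([ 558. , -282.6]), array([ 42.3, 102.9]), 65.0) col [ 66. 128.  49.]
block_mid 0.55 637 med [0.471 0.175 0.01 ] z 0.002 0.057 (array([477.7, 162.6]), array([89.9, 91.7]), 87.3) col [95. 94. 91.]
plunger_mid 0.42 1776 med [ 0.603 -0.119  0.096] z 0.032 0.148 (array([ 672.7, -192.9]), array([160.8, 368. ]), 43.6) col [116.  72.  40.]
white_bottle 0.57 10
[... 2307 characters left out ...]
.4, -73.3]), array([280.6, 250.4]), 86.1) col [61. 39. 25.]
syringe 0.43 93 med [0.554 0.213 0.013] z 0.001 0.018 (array([555.1, 224.6]), array([129.7,  12.2]), 76.7) col [163. 165. 158.]
marker 0.83 431 med [ 0.381 -0.215  0.014] z -0.001 0.019 (array([ 382.9, -204.2]), array([ 23.2, 155.6]), 12.7) col [133. 137. 170.]
marker 0.52 523 med [0.474 0.154 0.009] z 0.003 0.053 (array([475.9, 169.3]), array([99.2, 77.3]), 89.0) col [69. 66. 61.]
marker 0.3 98 med [0.551 0.196 0.013] z 0.002 0.018 (array([553.1, 209.3]), array([100.1,  14.7]), 77.1) col [163. 165. 159.]
tape_roll 0.51 121 med [0.375 0.258 0.009] z -0.001 0.014 (array([377. , 252.1]), array([42. , 40.5]), 49.4) col [103. 132. 144.]
```

View pics/side0.png

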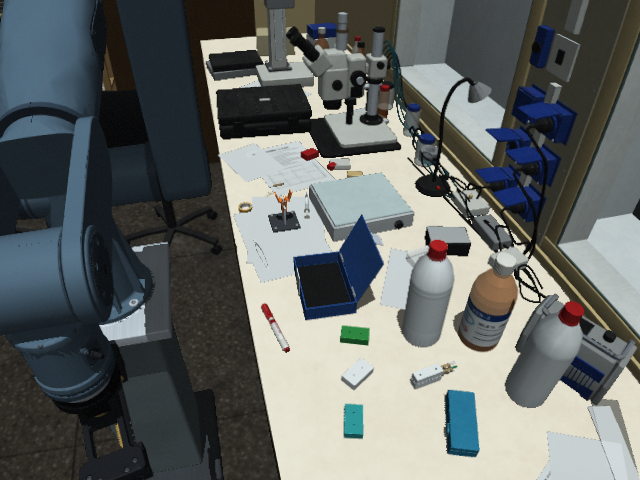

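View pics/scene0.png

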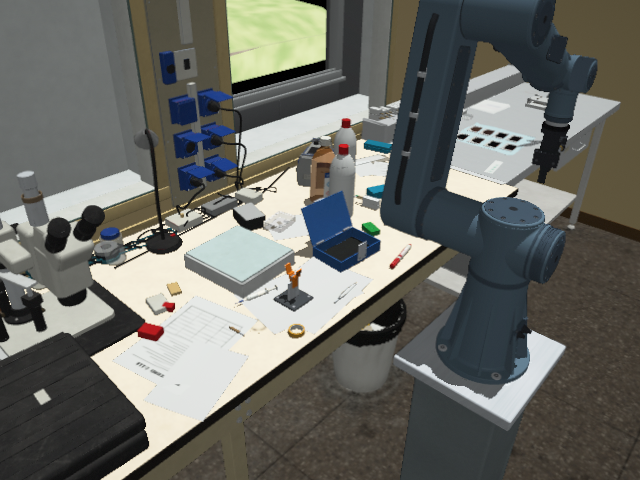

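The side view shows the grey block at (357,373), the green/turquoise look-alikes at (355,335) and (353,420), the open box at (325,280), and the clip at (285,205). In the scene view, a small brown pin at about (236,330) looks like the plunger.

```bash
python3 - <<'E'
from h import *
p=shot("scene"); c=p["color"]
m=np.zeros((480,640),bool); m[322:338,226:246]=1
P=pts(p,m); print("pin area",P.mean(0).round(3), P[:,2].max().round(4)); Q=P[P[:,2]>.004]; print(len(Q),Q.mean(0).round(3) if len(Q) else 0, rect(Q) if len(Q)>4 else 0)
m=np.zeros((480,640),bool); m[318:334,249:266]=1
Q=pts(p,m);Q=Q[Q[:,2]>.004]; print("pale",len(Q),Q.mean(0).round(3) if len(Q) else 0)
cv2.imwrite("pics/crop.png",cv2.resize(c[270:350,140:320],None,fx=4,fy=4,interpolation=cv2.INTER_CUBIC))
for n in ("side","scene"):
    if n=="side": p=shot(n)
    L=[d for d in optics.outline_of("kit_lid",p) if d["confidence"]>.9][0]["mask"]
    P=pts(p,cv2.erode(L.astype(np.uint8),np.ones((5,5)))>0)
    for k in range(3):
        c0=np.median(P,0); nn=np.linalg.svd(P-c0,full_matrices=False)[2][2]; P=P[abs((P-c0)@nn)<.006]
    nn*=np.sign(nn[0]); print(n,"lid c",c0.round(3),"n",nn.round(3),"yaw",np.arctan2(nn[1],nn[0]).round(3),"tilt",np.arcsin(nn[2]).round(3))
    B=pts(p,np.ones((480,640),bool)); 
    B=B[(B[:,2]>.034)&(B[:,2]<.042)&(abs(B[:,0]-.56)<.11)&(abs(B[:,1]+.12)<.14)]
    print("rim",len(B),rect(B),B.min(0).round(3),B.max(0).round(3))
    np.save(f"rim_{n}.npy",B)
E
```

```text
pin area [0.494 0.353 0.003] 0.0127
94 [0.492 0.351 0.006] (array([494.7, 353. ]), array([46.6, 55.5]), 52.5)
pale 55 [0.476 0.297 0.006]
side lid c [ 0.604 -0.132  0.1  ] n [ 0.906 -0.051 -0.421] yaw -0.056 tilt -0.435
rim 357 (array([ 517.8, -116.1]), array([183.9, 124.8]), 87.5) [ 0.454 -0.21   0.034] [ 0.584 -0.024  0.042]
scene lid c [ 0.604 -0.132  0.1  ] n [ 0.906 -0.051 -0.421] yaw -0.056 tilt -0.435
rim 357 (array([ 517.8, -116.1]), array([183.9, 124.8]), 87.5) [ 0.454 -0.21   0.034] [ 0.584 -0.024  0.042]
```

View pics/crop.png

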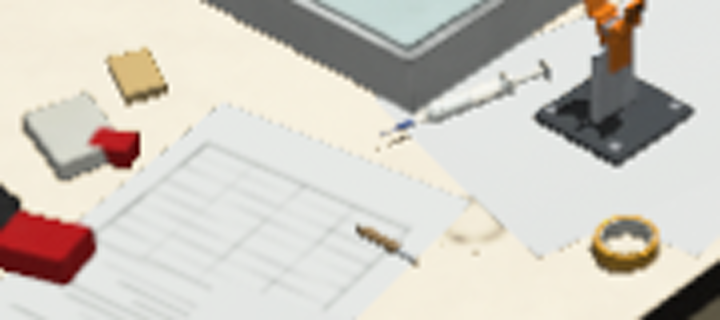

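```bash
cat >> h.py <<'E'
def plan(wps, spd=6.0):
    """wps: (x,y,z,phi_deg of tool y in world, mod 180) -> rows [dx,dy,dz,turn]"""
    T=tool(); pos=T[:3,3].copy(); Rm=T[:3,:3].copy()
    for x,y,z,ph in wps:
        cur=np.degrees(np.arctan2(Rm[1,1],Rm[0,1])); d=(ph-cur+90)%180-90
        turn=-np.radians(d)  # tool z is down
        tgt=np.array([x,y,z]); n=max(1,int(np.ceil(max(np.linalg.norm(tgt-pos)*100/spd,abs(turn)/.18))))
        st=(tgt-pos)/n; print("wp",x,y,z,ph)
        for i in range(n):
            l=Rm.T@st*100; print("  ",l.round(2),round(turn/n,3))
            pos=pos+st; Rm=Rm@R.from_euler("z",turn/n).as_matrix()
    
E
python3 - <<'E'
from h import *
T=tool(); print(T.round(3)); s=arm.sense(); print(s["time_s"],s["grip_width"],s["joint_positions"])
plan([(.524,-.373,.14,123.3)])
E
```

```text
[[ 0.975  0.222 -0.     0.128]
 [ 0.222 -0.975  0.    -0.561]
 [-0.    -0.    -1.     0.207]
 [ 0.     0.     0.     1.   ]]
1.5 1.0023146417339486 [-1.55329834e+00  1.80821878e-01  1.60699788e+00 -2.73343868e-05
  1.35383943e+00 -2.06306014e-01]
wp 0.524 -0.373 0.14 123.3
   [ 5.35 -1.19  0.84] -0.045
   [ 5.4  -0.95  0.84] -0.045
   [ 5.44 -0.71  0.84] -0.045
   [ 5.46 -0.46  0.84] -0.045
   [ 5.48 -0.22  0.84] -0.045
   [5.48 0.03 0.84] -0.045
   [5.48 0.27 0.84] -0.045
   [5.46 0.52 0.84] -0.045
```

Request:
jog_arm(series=[[5.4,-1.2,0.5,-0.045,0.7],[5.4,-0.95,0.5,-0.045,0.7],[5.4,-0.7,0.8,-0.045,0.7],[5.5,-0.5,0.9,-0.045,0.7],[5.5,-0.2,1,-0.045,0.7],[5.5,0,1,-0.045,0.7],[5.5,0.3,1,-0.045,0.7],[5.5,0.5,1,-0.045,0.7],[0,0,0,0,0.7]], squeeze=25)

```text
time_s: 2.62
tcp_pos: [0.5276, -0.3685, 0.1385]
eef_rot: [-0.001, 0.957, 0.29, -0.0]
wrist_force: [-0.9, -0.1, -0.1]
grip_width: 0.704
grasp_force: 0.0
```

```bash
python3 - <<'E'
from h import *
p=shot("wrist"); cv2.imwrite("pics/w1.png",p["color"])
print(tool()[:3,3].round(3),arm.sense()["time_s"])
for d in optics.outline_of("block_mid",p)[:3]:
    P=pts(p,d["mask"]); P=P[P[:,2]>.012]
    if len(P)>9: print(round(d["confidence"],2),len(P),np.median(P,0).round(4),rect(P),p["color"][d["mask"]].mean(0).round())
plan([(.524,-.373,.006,123.3)])
E
```

```text
[ 0.526 -0.37   0.139] 2.675
0.94 1810 [ 0.4857 -0.4549  0.0187] (array([ 504.8, -435.5]), array([109.1,  35.5]), 43.8) [117. 122.  71.]
0.68 4698 [ 0.5505 -0.276   0.0187] (array([ 549.4, -275.4]), array([35.5, 62.6]), 68.5) [27. 53. 24.]
0.58 3931 [ 0.5264 -0.3714  0.0187] (array([ 525.1, -372.4]), array([62.5, 34.8]), 32.0) [158. 161. 160.]
wp 0.524 -0.373 0.006 123.3
   [-0.07  0.04  4.45] 0.001
   [-0.07  0.04  4.45] 0.001
   [-0.07  0.04  4.45] 0.001
```

Request:
jog_arm(series=[[0,0,5,0,0.7],[-0.1,0.1,5,0,0.7],[0,0,3.4,0,0.7],[0,0,0,0,0.3],[0,0,0,0,0.3],[0,0,0,0,0.3],[0,0,0,0,0.3]], squeeze=25)

```text
time_s: 3.6
tcp_pos: [0.5256, -0.3738, 0.0077]
eef_rot: [0.001, 0.958, 0.288, 0.001]
wrist_force: [-0.3, -0.1, 0.4]
grip_width: 0.307
grasp_force: 0.0
```

```bash
python3 - <<'E'
from h import *
a=-.05; c=np.array([.518,-.116]); ex=np.array([np.cos(a),np.sin(a)]); ey=np.array([-np.sin(a),np.cos(a)])
t=c+ex*(-3e-3)-ey*.045; print(t.round(4)); T=tool(); print(T[:3,3].round(4),arm.sense()["grip_width"])
plan([(*T[:2,3],.13,123.3),(t[0],t[1],.13,87.1),(t[0],t[1],.012,87.1)])
E
```

```text
[ 0.5128 -0.1608]
[ 0.5256 -0.3738  0.0077] 0.30685528640709053
wp 0.5255827562191946 -0.3737583283483964 0.13 123.3
   [ 0.    0.01 -4.08] 0.001
   [ 0.    0.01 -4.08] 0.001
   [ 0.    0.01 -4.08] 0.001
wp 0.5127546866016346 -0.16079382420996147 0.13 87.1
   [ 2.66 -4.63 -0.01] 0.158
   [ 1.89 -4.99 -0.01] 0.158
   [ 1.09 -5.22 -0.01] 0.158
   [ 0.25 -5.33 -0.01] 0.158
wp 0.5127546866016346 -0.16079382420996147 0.012 87.1
   [-0.01 -0.01  5.9 ] -0.0
   [-0.01 -0.01  5.9 ] -0.0
```

```bash
python3 - <<'E'
from h import *
p=shot("side"); cv2.imwrite("pics/s1.png",cv2.resize(p["color"][300:440,280:460],None,fx=4,fy=4))
q=shot("wrist"); cv2.imwrite("pics/w1.png",q["color"])
print(arm.sense())
E
```

```text
{'time_s': 3.7, 'joint_positions': array([-8.01681528e-01,  5.60051389e-01,  1.54218543e+00, -7.81050945e-06,
        1.03778385e+00,  1.85152589e-01]), 'joint_velocities': array([ 0.00126213,  0.00917374,  0.00478538,  0.001609  , -0.00136649,
        0.00039477]), 'joint_torque': array([-7.82979699e-02, -5.55674779e+01, -2.84497064e+01,  6.39459305e-02,
       -9.35539487e-03,  3.38487382e-05]), 'tcp_pos': array([ 0.52526353, -0.37328301,  0.0069379 ]), 'eef_rot': array([6.99755001e-04, 9.57674628e-01, 2.87851853e-01, 3.57966343e-04]), 'wrist_force': array([ 0.26345918,  0.01992906, -0.02056629]), 'moment': array([-0.0091921 , -0.011447  , -0.02309787]), 'grasp_force': 0.0, 'grip_width': 0.3055711665435548}
```

View pics/w1.png

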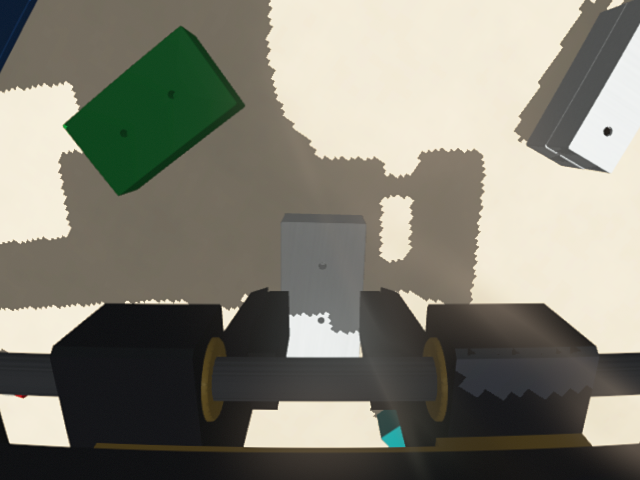

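The wrist view shows the block between the fingers (columns 280–365), not yet squeezed; I'll close fully.

Request:
jog_arm(series=[[0,0,0.3,0,0],[0,0,0,0,0],[0,0,0,0,0]], squeeze=25)

```text
time_s: 4.08
tcp_pos: [0.5247, -0.3727, 0.0027]
eef_rot: [-0.0, 0.958, 0.288, -0.0]
wrist_force: [0.5, 0.1, 0.3]
grip_width: 0.003
grasp_force: 0.0
```

```bash
python3 - <<'E'
from h import *
p=shot("side"); q=shot("wrist"); print(tool().round(3),q["T_tool_cam"])
a=cv2.resize(p["color"][300:440,280:460],(515,400)); cv2.imwrite("pics/s2.png",np.vstack([cv2.resize(a,(400,300)),cv2.resize(q["color"],(400,300))]))
for n,x in(("s",p),("w",q)):
  for d in optics.outline_of("block_mid",x)[:4]:
    P=pts(x,d["mask"]); P=P[P[:,2]>.012]
    if len(P)>9: print(n,round(d["confidence"],2),len(P),np.median(P,0).round(4),rect(P),x["color"][d["mask"]].mean(0).round())
E
```

```text
[[ 0.834  0.551 -0.     0.525]
 [ 0.551 -0.834  0.    -0.373]
 [-0.    -0.    -1.     0.003]
 [ 0.     0.     0.     1.   ]] [[ 9.43348608e-05 -9.64823534e-01 -2.62898342e-01  6.83324649e-02]
 [ 9.99999995e-01  1.00917888e-04 -1.15371332e-05 -2.11403992e-04]
 [ 3.76624431e-05 -2.62898340e-01  9.64823539e-01 -1.78477148e-01]
 [ 0.00000000e+00  0.00000000e+00  0.00000000e+00  1.00000000e+00]]
s 0.95 295 [ 0.5139 -0.3811  0.0183] (array([ 523.3, -375. ]), array([59.8, 34.5]), 31.9) [146. 145. 140.]
s 0.85 584 [ 0.4834 -0.4745  0.0183] (array([ 483.8, -472. ]), array([65.6, 33.7]), 71.8) [168. 167.  62.]
s 0.53 464 [ 0.4678 -0.1262  0.0309] (array([ 469.5, -209.8]), array([378.4,  61.5]), 82.3) [40. 32. 26.]
w 0.64 15825 [ 0.5515 -0.2763  0.0187] (array([ 549.6, -275.4]), array([35.5, 62.8]), 68.6) [32. 69. 20.]
w 0.63 5993 [ 0.5402 -0.3625  0.0186] (array([ 536. , -365.3]), array([36.9, 34.7]), 32.0) [111. 114. 114.]
```

View pics/s2.png

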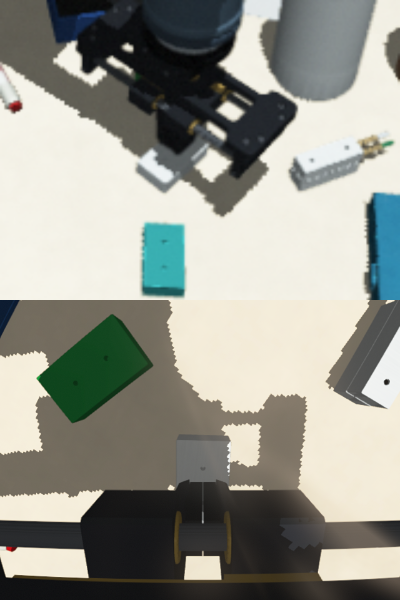

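```bash
python3 - <<'E'
from h import *
q=shot("wrist"); print(q["fx"],q["fy"],q["cx"],q["cy"])
T=tool()
for u in (300,325,345):
  for v in range(230,350,8):
    m=np.zeros((480,640),bool); m[v,u]=1; P=pts(q,m)
    if len(P): print(u,v,q["depth"][v,u].round(4),(np.linalg.inv(T)@np.append(P[0],1))[:3].round(4),P[0].round(4),q["color"][v,u])
E
```

```text
421.65431135543207 421.65431135543207 324.0075872232709 242.50808348944432
300 230 0.1658 [ 0.0295 -0.0096 -0.0172] [ 0.5441 -0.3486  0.0201] [111 113 111]
300 238 0.1683 [ 0.0258 -0.0098 -0.0157] [ 0.541  -0.3505  0.0186] [110 111 111]
300 246 0.1698 [ 0.0223 -0.0099 -0.0151] [ 0.538  -0.3523  0.018 ] [109 111 110]
300 254 0.1693 [ 0.0194 -0.0098 -0.0163] [ 0.5355 -0.354   0.0192] [108 110 110]
300 262 0.1705 [ 0.0159 -0.0099 -0.0161] [ 0.5326 -0.3559  0.019 ] [108 110 109]
300 270 0.1719 [ 0.0123 -0.01   -0.0156] [ 0.5296 -0.3578  0.0185] [108 109 109]
300 278 0.1718 [ 0.0092 -0.01   -0.0165] [ 0.527  -0.3595  0.0194] [107 110 109]
300 286 0.1729 [ 0.0056 -0.0101 -0.0163] [ 0.524  -0.3614  0.0192] [107 108 108]
300 294 0.1491 [ 0.0116 -0.0087 -0.0395] [ 0.5296 -0.3593  0.0424] [36 37 39]
300 302 0.143 [ 0.0112 -0.0084 -0.0458] [ 0.5296 -0.3597  0.0487] [34 34 36]
300 310 0.1356 [ 0.0117 -0.0079 -0.0533] [ 0.5302 -0.3598  0.0563] [31 32 32]
300 318 0.1331 [ 0.0103 -0.0078 -0.0564] [ 0.5291 -0.3607  0.0593] [26 27 28]
300 326 0.1285 [ 0.0099 -0.0075 -0.0612] [ 0.5289 -0.3611  0.0642]
[... 1850 characters left out ...]
78 0.1731 [ 0.0087  0.0084 -0.0153] [ 0.5367 -0.3751  0.0182] [110 113 115]
345 286 0.1732 [ 0.0055  0.0084 -0.0161] [ 0.5341 -0.3769  0.019 ] [107 111 111]
345 294 0.1537 [ 0.0098  0.0075 -0.0351] [ 0.5371 -0.3737  0.038 ] [53 57 60]
345 302 0.146 [ 0.01    0.0071 -0.043 ] [ 0.5371 -0.3733  0.0459] [43 45 48]
345 310 0.1392 [ 0.0102  0.0067 -0.0501] [ 0.537  -0.3729  0.053 ] [39 41 43]
345 318 0.1341 [ 0.0098  0.0065 -0.0554] [ 0.5366 -0.3729  0.0583] [37 39 41]
345 326 0.1285 [ 0.0099  0.0062 -0.0612] [ 0.5365 -0.3726  0.0641] [31 35 36]
345 334 0.1247 [ 0.0094  0.006  -0.0653] [ 0.5359 -0.3728  0.0683] [29 32 33]
345 342 0.118 [ 0.0103  0.0057 -0.072 ] [ 0.5366 -0.3719  0.0749] [27 29 31]
```

The picture shows the closed fingers ending above the block. Depth puts the visible fingertips about 33 mm short of the reported TCP, at z≈0.036. I'll open and descend carefully while watching the force.

Request:
jog_arm(series=[[0,0,0,0,0.7],[0,0,0,0,0.7],[0,0,0,0,0.7],[0,0,0,0,0.7],[0,0,1,0,0.7],[0,0,1,0,0.7],[0,0,0,0,0.7]])

```text
time_s: 5.2
tcp_pos: [0.5238, -0.3719, -0.0189]
eef_rot: [-0.001, 0.958, 0.288, -0.001]
wrist_force: [0.5, -0.0, -0.0]
grip_width: 0.701
grasp_force: 0.0
```

```bash
python3 - <<'E'
from h import *
q=shot("wrist"); p=shot("side"); s=arm.sense(); print(s["tcp_pos"],s["wrist_force"],s["grip_width"],s["time_s"])
T=np.linalg.inv(tool())
P=pts(q,q["color"].max(2)<70); t=P@T[:3,:3].T+T[:3,3]
k=(abs(t[:,0])<.03)&(abs(t[:,1])<.075)&(t[:,2]>-.08); t=t[k]
for y0 in np.arange(-.07,.07,.01):
    b=t[(t[:,1]>y0)&(t[:,1]<y0+.01)]; 
    if len(b)>5: print(y0.round(3),len(b),"maxz",np.percentile(b[:,2],[80,95,99]).round(3))
cv2.imwrite("pics/s3.png",np.vstack([cv2.resize(p["color"][300:440,280:460],(400,300)),cv2.resize(q["color"],(400,300))]))
E
```

```text
[ 0.52459335 -0.37267215 -0.01758228] [ 0.84466237 -0.64652013 -0.09402371] 0.7000631504653785 5.3
-0.07 7 maxz [-0.017 -0.017 -0.017]
-0.05 1595 maxz [-0.051 -0.039 -0.034]
-0.04 3197 maxz [-0.043 -0.035 -0.032]
0.02 686 maxz [-0.038 -0.034 -0.032]
0.03 3091 maxz [-0.049 -0.036 -0.032]
0.04 1006 maxz [-0.053 -0.041 -0.036]
0.06 6 maxz [-0.018 -0.018 -0.018]
```

View pics/s3.png

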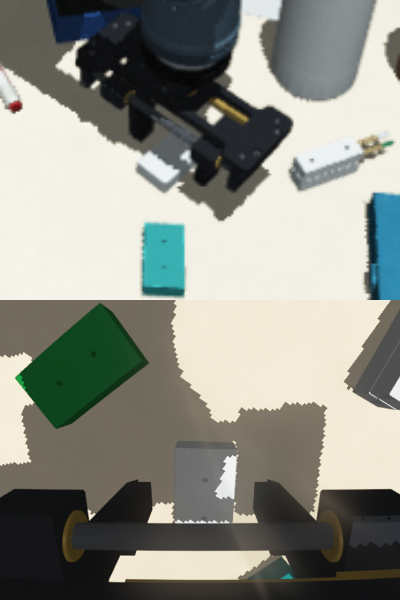

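The fingers straddle the block without contact at TCP z=−0.018, which confirms the tips end about 32 mm above the reported TCP. I'll offset all heights by that amount.

Request:
jog_arm(series=[[0,0,0.9,0,0.7],[0,0,0,0,0],[0,0,0,0,0],[0,0,0,0,0],[0,0,0,0,0]], squeeze=25)

```text
time_s: 5.92
tcp_pos: [0.5249, -0.373, -0.0259]
eef_rot: [0.0, 0.958, 0.288, 0.0]
wrist_force: [-0.6, -0.8, -0.4]
grip_width: 0.396
grasp_force: 24.9
```

Request:
jog_arm(series=[[0,0,-4.5,0,0],[0,0,-5,0,0],[2.7,-4.6,-2.5,0.158,0],[1.9,-5,0,0.158,0],[1.1,-5.2,0,0.158,0],[0.2,-5.3,0,0.158,0],[0,0,0,0,0]])

```text
time_s: 6.8
tcp_pos: [0.5108, -0.1566, 0.0937]
eef_rot: [-0.001, 1.0, -0.023, -0.001]
wrist_force: [-0.6, -0.3, 0.4]
grip_width: 0.394
grasp_force: 24.9
```

```bash
python3 - <<'E'
from h import *
s=arm.sense(); print(s["tcp_pos"],s["grip_width"],s["grasp_force"],s["time_s"])
q=shot("wrist"); cv2.imwrite("pics/w4.png",q["color"])
P=pts(q,np.ones((480,640),bool))
B=P[(abs(P[:,0]-.52)<.12)&(abs(P[:,1]+.116)<.13)&(P[:,2]<.05)]
r=B[(B[:,2]>.034)&(B[:,2]<.043)]; print("rim",len(r),rect(r),r.min(0).round(3),r.max(0).round(3))
f=B[(B[:,2]>.0)&(B[:,2]<.008)&(abs(B[:,0]-.52)<.055)]; print("floor",len(f),rect(f),np.median(f[:,2]))
p=shot("scene"); P=pts(p,np.ones((480,640),bool))
b=P[(abs(P[:,0]-.52)<.12)&(abs(P[:,1]+.116)<.13)]
r=b[(b[:,2]>.034)&(b[:,2]<.042)]; print("scene rim",len(r),rect(r),r.min(0).round(3),r.max(0).round(3))
L=[d for d in optics.outline_of("kit_lid",p)][0]["mask"]; l=pts(p,cv2.erode(L.astype(np.uint8),np.ones((3,3)))>0)
c0=np.median(l,0); l=l[np.linalg.norm(l-c0,axis=1)<.11]; c0=np.median(l,0); nn=np.linalg.svd(l-c0,full_matrices=False)[2][2]; nn*=np.sign(nn[0]);print("lid",c0.round(3),nn.round(3))
E
```

```text
[ 0.51080537 -0.15663274  0.09369113] 0.3939241726921567 24.89097386598587 6.8
rim 4099 (array([ 519.9, -114.1]), array([180.6, 118.8]), 86.8) [ 0.462 -0.207  0.034] [ 0.584 -0.022  0.043]
floor 45776 (array([ 520., -116.]), array([110., 260.]), 0.0) 0.005015455748770825
scene rim 212 (array([ 516.5, -115.8]), array([184.4, 132.4]), 86.7) [ 0.45  -0.21   0.034] [ 0.586 -0.021  0.042]
lid [ 0.6   -0.109  0.093] [ 0.903 -0.05  -0.426]
```

Request:
jog_arm(series=[[0.5,-0.2,4,0,0],[0,0,4,0,0],[0,0,3.3,0,0],[0,0,0,0,0],[0,0,0,0,0.46],[0,0,0,0,0.46],[0,0,-3,0,0.46],[0,0,-5,0,0.46],[0,0,-5,0,0.6],[0,0,0,0,0.6]])

```text
time_s: 8.2
tcp_pos: [0.5203, -0.1604, 0.1168]
eef_rot: [0.003, 1.0, -0.024, 0.005]
wrist_force: [0.5, -0.4, -0.3]
grip_width: 0.593
grasp_force: 0.0
```

```bash
python3 - <<'E'
from h import *
s=arm.sense(); print(s["tcp_pos"],s["grip_width"],s["wrist_force"],s["time_s"])
q=shot("wrist")
P=pts(q,np.ones((480,640),bool)); B=P[(abs(P[:,0]-.52)<.05)&(abs(P[:,1]+.116)<.08)]
b=B[(B[:,2]>.016)&(B[:,2]<.03)]; print("block in box",len(b),rect(b),np.median(b[:,2]))
plan([(.38,.1,.14,87),(.494-.06,.352,.12,87)])
E
```

```text
[ 0.52031074 -0.16040198  0.11682981] 0.5928360507819666 [ 0.46451208 -0.37097773 -0.29779949] 8.2
block in box 4696 (array([ 517.2, -159.3]), array([34.8, 62.5]), 86.3) 0.022679279377097156
wp 0.38 0.1 0.14 87
   [-3.01 -5.05 -0.55] 0.001
   [-3.02 -5.05 -0.55] 0.001
   [-3.02 -5.04 -0.55] 0.001
   [-3.03 -5.04 -0.55] 0.001
   [-3.03 -5.04 -0.55] 0.001
wp 0.434 0.352 0.12 87
   [ 0.81 -5.09  0.39] 0.0
   [ 0.81 -5.09  0.39] 0.0
   [ 0.81 -5.09  0.39] 0.0
   [ 0.81 -5.09  0.39] 0.0
   [ 0.81 -5.09  0.39] 0.0
```

Request:
jog_arm(series=[[-1.2,-5.5,-2,0,0.6],[-1.2,-5.6,0,0,0.6],[-1.2,-5.6,0,0,0.6],[-1.2,-5.6,0,0,0.6],[-1.2,-5.6,0,0,0.6],[-1.2,-5.6,0,0,0.6],[-1.2,-5.6,0,0,0.6],[-1.2,-5.6,0.5,0,0.6],[-1.2,-5.6,0.5,0,0.6],[0,0,0,0,0.6]])

```text
time_s: 9.5
tcp_pos: [0.4305, 0.3518, 0.119]
eef_rot: [0.0, 1.0, -0.021, -0.001]
wrist_force: [-0.4, -0.4, 0.5]
grip_width: 0.602
grasp_force: 0.0
```

```bash
python3 - <<'E'
from h import *
s=arm.sense(); print(s["tcp_pos"],s["time_s"])
q=shot("wrist"); cv2.imwrite("pics/w5.png",q["color"])
for d in optics.outline_of("plunger_mid",q)[:4]:
    P=pts(q,d["mask"]); print(round(d["confidence"],2),len(P),np.median(P,0).round(3),rect(P))
P=pts(q,np.ones((480,640),bool)); b=P[(abs(P[:,0]-.494)<.06)&(abs(P[:,1]-.352)<.06)&(P[:,2]>.004)&(P[:,2]<.03)]
print(len(b),rect(b) if len(b)>4 else 0)
E
```

```text
[0.43051352 0.35176681 0.11902998] 9.5
0.89 886 [0.492 0.357 0.009] (array([490.2, 356.9]), array([50.8,  9.4]), 8.5)
12451 (array([494.1, 351.9]), array([119.9, 120. ]), 89.9)
```

View pics/w5.png

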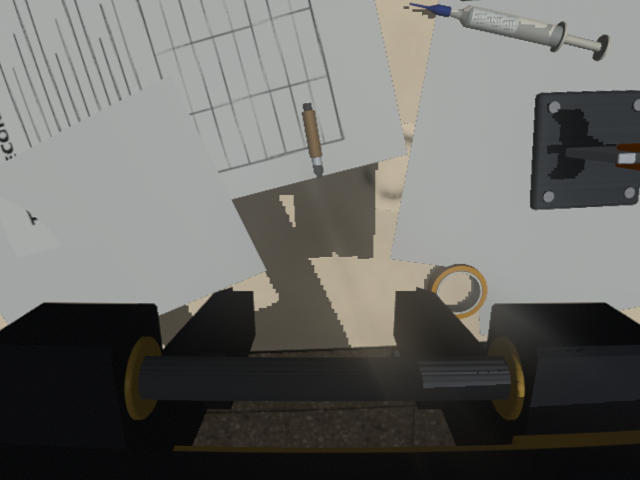

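Wrist view: the brown/silver plunger lies at (313,140), matching the network's 50.8 × 9.4 mm outline.

```bash
python3 - <<'E'
from h import *
plan([(.4902,.3569,.06,98.5),(.4902,.3569,-.028,98.5)])
E
```

```text
wp 0.4902 0.3569 0.06 98.5
   [ 2.9  -0.54  2.97] -0.097
   [ 2.94 -0.26  2.97] -0.097
wp 0.4902 0.3569 -0.028 98.5
   [ 0.01 -0.01  4.4 ] -0.0
   [ 0.01 -0.01  4.4 ] -0.0
```

Request:
jog_arm(series=[[2.9,-0.55,3,-0.097,0.4],[2.95,-0.25,3,-0.097,0.4],[0,0,4,0,0.4],[0,0,3.5,0,0.4],[0,0,1,0,0.4],[0,0,0.2,0,0.4],[0,0,0,0,0],[0,0,0,0,0],[0,0,0,0,0],[0,0,0,0,0]], squeeze=15)

```text
time_s: 10.85
tcp_pos: [0.4924, 0.3576, -0.025]
eef_rot: [-0.0, 0.997, 0.073, 0.001]
wrist_force: [-1.6, 0.5, 5.8]
grip_width: 0.096
grasp_force: 15.0
```

```bash
python3 - <<'E'
from h import *
T=tool(); plan([(*T[:2,3],.115,98.5),(.5225,-.069,.115,87),(.5225,-.069,-.018,87)])
E
```

```text
wp 0.4923839168862197 0.3575559904217371 0.115 98.5
   [ 0.01 -0.   -4.67] -0.001
   [ 0.01 -0.   -4.67] -0.001
   [ 0.01 -0.   -4.67] -0.001
wp 0.5225 -0.069 0.115 87
   [-0.42  5.33 -0.  ] 0.025
   [-0.28  5.34 -0.  ] 0.025
   [-0.15  5.34 -0.  ] 0.025
   [-0.01  5.35 -0.  ] 0.025
   [ 0.12  5.34 -0.  ] 0.025
   [ 0.25  5.34 -0.  ] 0.025
   [ 0.39  5.33 -0.  ] 0.025
   [ 0.52  5.32 -0.  ] 0.025
wp 0.5225 -0.069 -0.018 87
   [-0.01  0.    4.43] 0.0
   [-0.01  0.    4.43] 0.0
   [-0.01  0.    4.43] 0.0
```

Request:
jog_arm(series=[[0,0,-4.5,0,0],[0,0,-5,0,0],[0,0,-5,0,0],[-0.4,5.3,0,0.025,0],[-0.3,5.3,0,0.025,0],[-0.1,5.3,0,0.025,0],[0,5.3,0,0.025,0],[0.1,5.3,0,0.025,0],[0.3,5.3,0,0.025,0],[0.4,5.3,0,0.025,0]])

```text
time_s: 12.1
tcp_pos: [0.5178, -0.015, 0.119]
eef_rot: [0.0, 1.0, -0.015, 0.0]
wrist_force: [0.7, 0.5, -0.1]
grip_width: 0.094
grasp_force: 15.0
```

Request:
jog_arm(series=[[0.5,5.3,0,0.025,0],[0,0,0,0,0]])

```text
time_s: 12.35
tcp_pos: [0.5217, -0.0699, 0.1191]
eef_rot: [0.0, 1.0, -0.03, 0.0]
wrist_force: [-0.3, 0.0, 0.2]
grip_width: 0.098
grasp_force: 15.0
```

```bash
python3 - <<'E'
from h import *
T=tool(); print(arm.sense()["grip_width"]); plan([(.5225,-.069,-.018,87)])
E
```

```text
0.09750082743883219
wp 0.5225 -0.069 -0.018 87
   [ 0.02 -0.03  4.57] -0.002
   [ 0.02 -0.03  4.57] -0.002
   [ 0.02 -0.03  4.57] -0.002
```

Request:
jog_arm(series=[[0,0,5,0,0],[0,0,5,0,0],[0,0,3.6,0,0],[0,0,0.2,0,0],[0,0,0,0,0.2],[0,0,0,0,0.2],[0,0,-4,0,0.2],[0,0,-5,0,0.2],[0,0,-5,0,0.3],[0,0,-4,0,0.3]])

```text
time_s: 13.6
tcp_pos: [0.5222, -0.0667, 0.1648]
eef_rot: [0.001, 1.0, -0.027, 0.002]
wrist_force: [1.1, -1.3, 0.4]
grip_width: 0.305
grasp_force: 0.0
```

```bash
python3 - <<'E'
from h import *
s=arm.sense(); print(s["tcp_pos"],s["grip_width"],s["wrist_force"],s["time_s"])
q=shot("wrist"); cv2.imwrite("pics/w6.png",q["color"])
for t in("plunger_mid","block_mid"):
  for d in optics.outline_of(t,q)[:3]:
    P=pts(q,d["mask"]); print(t,round(d["confidence"],2),len(P),np.median(P,0).round(3),rect(P),np.percentile(P[:,2],98).round(3))
p=shot("side"); P=pts(p,np.ones((480,640),bool))
P=np.r_[P,pts(q,np.ones((480,640),bool))]
for y0 in np.arange(-.2,.1,.04):
    print(y0.round(2),[ (lambda b: round(float(np.percentile(b,95)),3) if len(b)>3 else None)(P[(abs(P[:,0]-x-.02)<.02)&(abs(P[:,1]-y0-.02)<.02),2]) for x in (.62,.66,.7,.74)])
m=optics.outline_of("white_bottle",p)[0]["mask"]; b=pts(p,m); b=b[(b[:,2]>.06)&(b[:,2]<.12)]; b=b[np.linalg.norm(b[:,:2]-np.median(b[:,:2],0),axis=1)<.06]
A=np.c_[2*b[:,:2],np.ones(len(b))]; s=np.linalg.lstsq(A,(b[:,:2]**2).sum(1),rcond=None)[0]; print("bottle",s[:2].round(3),np.sqrt(s[2]+s[0]**2+s[1]**2).round(3))
E
```

```text
[ 0.52219653 -0.06670746  0.16481128] 0.3045305512207434 [ 1.07116207 -1.27161019  0.35645171] 13.6
plunger_mid 0.83 648 [ 0.52  -0.065  0.012] (array([518.9, -64.7]), array([10.7, 49.4]), 87.2) 0.015
block_mid 0.88 3821 [ 0.519 -0.157  0.023] (array([ 517.3, -158.5]), array([35.3, 62.7]), 85.9) 0.024
block_mid 0.77 4235 [ 0.552 -0.271  0.018] (array([ 549.4, -281.2]), array([48.5, 66.7]), 68.3) 0.02
-0.2 [0.15, 0.005, 0.005, None]
-0.16 [0.15, 0.004, 0.005, 0.004]
-0.12 [0.15, 0.002, 0.004, 0.026]
-0.08 [0.15, 0.002, 0.004, 0.026]
-0.04 [0.15, 0.002, 0.004, 0.004]
0.0 [0.002, 0.002, 0.001, 0.002]
0.04 [0.062, 0.062, 0.061, 0.062]
0.08 [0.062, 0.062, 0.062, 0.062]
bottle [ 0.6   -0.131] 0.035
```

Request:
jog_arm(series=[[5,0,0,0,0],[5,0,0,0,0],[5,0,0,0,0],[0,0,4,0,0],[0,0,4.3,0,0],[-3,0,0,0,0],[-2.5,0,0,0,0],[-2,0,0,0,0],[-2,0,0,0,0],[-1,0,0,0,0]])

```text
time_s: 15.1
tcp_pos: [0.5646, -0.0685, 0.0764]
eef_rot: [-0.0, 1.0, -0.027, -0.001]
wrist_force: [0.6, 0.8, -0.4]
grip_width: 0.003
grasp_force: 0.5
```

```bash
cat >> h.py <<'E'
def box(): 
    t=tool()[:3,3]; a=-.056; d=t[:2]-[.520,-.114]; return np.array([d@[np.cos(a),np.sin(a)],d@[-np.sin(a),np.cos(a)],t[2]]).round(4)
E
python3 - <<'E'
from h import *
print(box(),arm.sense()["wrist_force"])
p=shot("scene"); m=optics.outline_of("kit_lid",p)[0]["mask"]; l=pts(p,cv2.erode(m.astype(np.uint8),np.ones((3,3)))>0)
c0=np.median(l,0); l=l[np.linalg.norm(l-c0,axis=1)<.11]; c0=np.median(l,0); nn=np.linalg.svd(l-c0,full_matrices=False)[2][2]; nn*=np.sign(nn[0]);print("lid",c0.round(3),nn.round(3),l.max(0).round(3))
E
```

```text
[0.0419 0.0479 0.0764] [ 0.62560808  0.76974099 -0.43246012]
lid [0.47  0.166 0.084] [ 0.172  0.985 -0.016] [0.494 0.173 0.105]
```

Request:
jog_arm(series=[[-1.2,0,0.1,0,0],[-1.1,0,0.2,0,0],[-0.9,0,0.5,0,0],[-0.9,0,0.7,0,0],[-0.7,0,0.9,0,0],[-0.6,0,1,0,0],[-0.4,0,1,0,0],[-0.3,0,1,0,0],[0,0,0,0,0]])

```text
time_s: 16.32
tcp_pos: [0.5044, -0.0654, 0.0228]
eef_rot: [-0.0, 1.0, -0.027, -0.001]
wrist_force: [-1.1, 0.2, 0.2]
grip_width: 0.006
grasp_force: 0.0
```

```bash
python3 - <<'E'
from h import *
print(box(),arm.sense()["wrist_force"])
p=shot("side"); P=pts(p,np.ones((480,640),bool)); a=-.056; d=P[:,:2]-[.520,-.114]
b=np.c_[d@[np.cos(a),np.sin(a)],d@[-np.sin(a),np.cos(a)],P[:,2]]
k=(b[:,2]>.03)&(b[:,2]<.09)&(b[:,1]<-.02)&(b[:,1]>-.088)
for x in np.arange(-.07,.07,.01):
    z=b[k&(b[:,0]>x)&(b[:,0]<x+.01),2]; print(x.round(2),len(z),np.median(z).round(3) if len(z) else 0, end="; ")
E
```

```text
[-0.0183  0.0477  0.0228] [-1.13245402  0.15342343  0.19314002]
-0.07 39 0.038; -0.06 115 0.054; -0.05 93 0.053; -0.04 97 0.052; -0.03 91 0.051; -0.02 98 0.05; -0.01 92 0.049; 0.0 91 0.048; 0.01 94 0.047; 0.02 90 0.045; 0.03 91 0.044; 0.04 80 0.043; 0.05 86 0.042; 0.06 14 0.042; 0.07 0 0;
```

Request:
jog_arm(series=[[0,0,0.5,0,0],[0,0,0.4,0,0],[0,0,0.2,0,0],[0,0,0,0,0]])

```text
time_s: 16.88
tcp_pos: [0.5053, -0.0656, 0.0127]
eef_rot: [-0.0, 1.0, -0.027, -0.0]
wrist_force: [0.5, 0.4, -0.5]
grip_width: 0.004
grasp_force: 0.0
```

```bash
cat > lid.py <<'E'
from h import *
print(box(),arm.sense()["wrist_force"],arm.sense()["time_s"])
p=shot("side"); P=pts(p,np.ones((480,640),bool)); a=-.056; d=P[:,:2]-[.520,-.114]
b=np.c_[d@[np.cos(a),np.sin(a)],d@[-np.sin(a),np.cos(a)],P[:,2]]
k=(b[:,2]>.03)&(b[:,2]<.06)&(b[:,1]<-.02)&(b[:,1]>-.088)&(abs(b[:,0])<.058)
print("slope,z0",np.polyfit(b[k,0],b[k,2],1).round(4))
t=b[(abs(b[:,1])<.025)&(b[:,2]>.046)&(b[:,2]<.075)&(abs(b[:,0]+.06)<.03)]; print("tabs",len(t),t.min(0).round(3),t.max(0).round(3))
E
python3 lid.py
```

```text
[-0.0174  0.0475  0.0127] [ 0.49760204  0.40040468 -0.47388427] 16.875
slope,z0 [-0.018   0.0427]
tabs 72 [-0.065 -0.024  0.046] [-0.035  0.021  0.071]
```

Request:
jog_arm(series=[[0,0,0.2,0,0],[0,0,0.2,0,0],[0,0,0,0,0]])

```text
time_s: 17.3
tcp_pos: [0.5058, -0.0658, 0.0105]
eef_rot: [0.0, 1.0, -0.027, 0.0]
wrist_force: [-6.4, 1.1, 14.6]
grip_width: 0.003
grasp_force: 8.1
```

```bash
python3 lid.py
```

```text
[-0.0169  0.0473  0.0105] [-6.37153097  1.10260376 14.56744757] 17.3
slope,z0 [0.0021 0.0414]
tabs 57 [-0.065 -0.022  0.047] [-0.055  0.019  0.068]
```

Request:
jog_arm(series=[[0,0,-5,0,0],[0,0,-5,0,0],[0,-2,-5,0,0.5],[-2,-5.5,-2,0,0.6],[-2,-5.5,0,0,0.6],[-2,-5.5,0,0,0.6],[-2,-5,0,0,0.6],[0,0,0,0,0.6]])

```text
time_s: 18.35
tcp_pos: [0.4367, 0.1762, 0.1789]
eef_rot: [-0.0, 1.0, -0.024, -0.0]
wrist_force: [0.4, 0.5, -0.4]
grip_width: 0.601
grasp_force: 0.0
```

```bash
python3 - <<'E'
from h import *
s=arm.sense(); print(s["tcp_pos"],s["time_s"])
q=shot("wrist"); cv2.imwrite("pics/w7.png",q["color"])
P=pts(q,np.ones((480,640),bool)); P=P[(abs(P[:,0]-.476)<.07)&(abs(P[:,1]-.165)<.07)]
b=P[(P[:,2]>.007)&(P[:,2]<.014)]; print("base",len(b),rect(b))
d=optics.outline_of("clip",q)
for e in d[:2]:
    c=pts(q,e["mask"]); print(e["confidence"],len(c))
    for lo,hi in((.1,.115),(.085,.1),(.075,.085),(.06,.075)):
        k=c[(c[:,2]>lo)&(c[:,2]<hi)]
        if len(k)>5: print(lo,len(k),k.mean(0).round(4),rect(k))
print("ztop",np.percentile(P[:,2],99.5))
E
```

```text
[0.43670312 0.17619016 0.17886561] 18.35
base 7221 (array([476.1, 177.6]), array([139.8, 115.3]), 0.2)
0.98 2360
0.1 683 [0.4768 0.1642 0.1071] (array([477.8, 164.2]), array([46. , 19.2]), 0.8)
0.085 1141 [0.4761 0.1643 0.0892] (array([477.7, 164.2]), array([37. , 19.2]), 0.9)
0.075 513 [0.4775 0.164  0.083 ] (array([479.2, 164.1]), array([25.7, 19.3]), 0.7)
ztop 0.3142287835590304
```

View pics/w7.png

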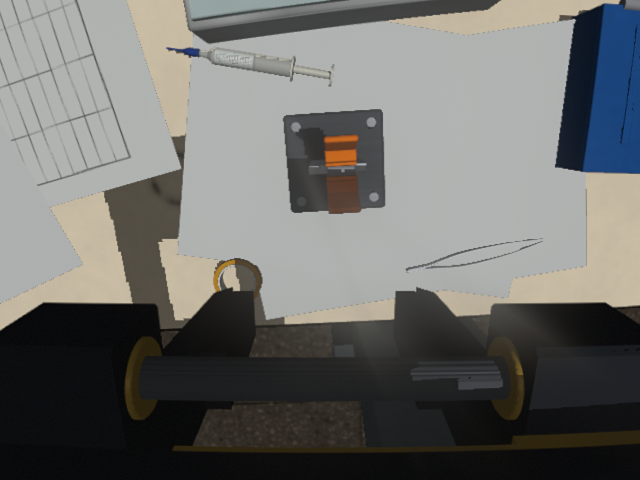

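The wrist view shows the clip at (342,175) astride the stand. Its handles open along world x and the tops measure 46 × 19 mm, as specified.

```bash
python3 - <<'E'
from h import *
print(arm.sense()["joint_positions"].round(2)); print(tool().round(3))
plan([(.4775,.1642,.12,.8),(.4775,.1642,.049,.8)])
E
```

```text
[ 0.12 -0.03  1.89 -0.    1.28  1.75]
[[ 0.999 -0.052  0.     0.438]
 [-0.052 -0.999 -0.     0.173]
 [ 0.     0.    -1.     0.179]
 [ 0.     0.     0.     1.   ]]
wp 0.4775 0.1642 0.12 0.8
   [0.44 0.08 0.65] 0.167
   [0.45 0.   0.65] 0.167
   [ 0.44 -0.07  0.65] 0.167
   [ 0.42 -0.14  0.65] 0.167
   [ 0.4  -0.21  0.65] 0.167
   [ 0.35 -0.27  0.65] 0.167
   [ 0.3  -0.33  0.65] 0.167
   [ 0.25 -0.38  0.65] 0.167
   [ 0.18 -0.41  0.65] 0.167
wp 0.4775 0.1642 0.049 0.8
   [-0.    0.    3.55] 0.0
   [-0.    0.    3.55] 0.0
```

Request:
jog_arm(series=[[0,0,0.5,-0.164,0.75],[0,0,0.5,-0.164,0.75],[0,0,0.5,-0.164,0.75],[0,0,0.5,-0.164,0.75],[0,0,0.5,-0.164,0.75],[0,0,0.5,-0.164,0.75],[0,0,0.5,-0.164,0.75],[0,0,0.5,-0.164,0.75],[0,0,0,-0.164,0.75],[0,0,0,-0.164,0.75]])

```text
time_s: 19.7
tcp_pos: [0.439, 0.1715, 0.1387]
eef_rot: [0.0, 0.701, 0.713, -0.0]
wrist_force: [0.1, -0.3, 0.6]
grip_width: 0.75
grasp_force: 0.0
```

```bash
python3 - <<'E'
from h import *
print(arm.sense()["joint_positions"].round(2)); print(tool().round(3))
plan([(.4775,.1642,.12,.8),(.4775,.1642,.049,.8)])
E
```

```text
[ 0.12  0.02  1.93 -0.    1.19  0.1 ]
[[-0.018  1.    -0.     0.439]
 [ 1.     0.018 -0.     0.171]
 [-0.    -0.    -1.     0.139]
 [ 0.     0.     0.     1.   ]]
wp 0.4775 0.1642 0.12 0.8
   [-0.79  3.83  1.87] 0.004
wp 0.4775 0.1642 0.049 0.8
   [0.   0.   3.55] 0.0
   [0.   0.   3.55] 0.0
```

Request:
jog_arm(series=[[-0.4,1.9,0,0,0.75],[-0.4,1.95,0,0,0.75],[0,0,2,0,0.75],[0,0,0,0,0.75]], squeeze=35)

```text
time_s: 20.2
tcp_pos: [0.4763, 0.164, 0.1174]
eef_rot: [-0.001, 0.703, 0.711, -0.001]
wrist_force: [-0.1, 0.9, -0.6]
grip_width: 0.749
grasp_force: 0.0
```

```bash
python3 - <<'E'
from h import *
print(tool()[:3,3].round(4))
q=shot("wrist"); 
d=optics.outline_of("clip",q)
for e in d[:1]:
    c=pts(q,e["mask"]); print(e["confidence"],len(c))
    for lo,hi in((.1,.115),(.085,.1)):
        k=c[(c[:,2]>lo)&(c[:,2]<hi)]
        if len(k)>5: print(lo,len(k),k.mean(0).round(4),rect(k))
plan([(.4775,.1642,.049,.8)])
E
```

```text
[0.4763 0.164  0.1174]
0.94 3971
0.1 1149 [0.4773 0.1652 0.1069] (array([477.6, 164.4]), array([45.6, 20.4]), 1.3)
0.085 1772 [0.4774 0.1653 0.0895] (array([477.8, 164.3]), array([39. , 20.3]), 0.8)
wp 0.4775 0.1642 0.049 0.8
   [-0.03  0.02  3.5 ] -0.0
   [-0.03  0.02  3.5 ] -0.0
```

Request:
jog_arm(series=[[0,0.1,3.5,0,0.75],[0,0,3.4,0,0.75],[0,0,0,0,0.75],[0,0,0,0,0.3],[0,0,0,0,0.2],[0,0,0,0,0.2],[0,0,0,0,0.2],[0,0,0,0,0.2]], squeeze=35)

```text
time_s: 21.3
tcp_pos: [0.4781, 0.1659, 0.0501]
eef_rot: [0.0, 0.702, 0.712, 0.0]
wrist_force: [-0.1, -0.1, 0.2]
grip_width: 0.336
grasp_force: 34.7
```

Request:
jog_arm(series=[[0,0,-1.5,0,0.2],[0,0,-2.5,0,0.2],[0,0,-3,0,0.2],[0,0,0,0,0.2]])

```text
time_s: 21.8
tcp_pos: [0.4803, 0.1662, 0.1232]
eef_rot: [0.002, 0.702, 0.712, 0.002]
wrist_force: [0.3, -0.2, 0.3]
grip_width: 0.337
grasp_force: 34.7
```

```bash
python3 - <<'E'
from h import *
s=arm.sense(); print(s["tcp_pos"],s["grip_width"],s["wrist_force"])
plan([(.4601,-.1106,.119,-3.2)],5)
E
```

```text
[0.48025445 0.16618768 0.1231651 ] 0.33662729100940303 [ 0.26307459 -0.21511175  0.3076298 ]
wp 0.4601 -0.1106 0.119 -3.2
   [-4.61 -0.41  0.06] 0.012
   [-4.61 -0.35  0.06] 0.012
   [-4.62 -0.3   0.06] 0.012
   [-4.62 -0.24  0.06] 0.012
   [-4.62 -0.19  0.06] 0.012
   [-4.62 -0.13  0.06] 0.012
```

Request:
jog_arm(series=[[-4.6,-0.4,0,0.012,0.2],[-4.6,-0.35,0,0.012,0.2],[-4.6,-0.3,0,0.012,0.2],[-4.6,-0.25,0,0.012,0.2],[-4.6,-0.2,0,0.012,0.2],[-4.6,-0.15,0,0.012,0.2],[0,0,0,0,0.2],[0,0,0,0,0.2]])

```text
time_s: 22.8
tcp_pos: [0.4567, -0.1093, 0.1193]
eef_rot: [-0.001, 0.727, 0.686, -0.0]
wrist_force: [-0.1, 0.3, -0.3]
grip_width: 0.339
grasp_force: 34.7
```

```bash
python3 - <<'E'
from h import *
T=tool();s=arm.sense(); print(s["tcp_pos"],s["grip_width"],box(), np.degrees(np.arctan2(T[1,1],T[0,1])))
a=-.056
def bx(P): d=P[:,:2]-[.520,-.114]; return np.c_[d@[np.cos(a),np.sin(a)],d@[-np.sin(a),np.cos(a)],P[:,2]]
for n in("side","scene","wrist"):
    p=shot(n); b=bx(pts(p,np.ones((480,640),bool))); hsv=cv2.cvtColor(p["color"],cv2.COLOR_BGR2HSV)
    o=(hsv[...,0]>3)&(hsv[...,0]<20)&(hsv[...,1]>140)&(hsv[...,2]>60); c=bx(pts(p,o)); c=c[(abs(c[:,0]+.06)<.04)&(abs(c[:,1])<.04)&(c[:,2]>.08)]
    print(n,"orange",len(c)); 
    for lo in (.11,.12,.13,.14,.15,.16,.17):
        k=c[(c[:,2]>lo)&(c[:,2]<lo+.01)]
        if len(k)>3: print("  ",lo,len(k),k.min(0).round(4),k.max(0).round(4))
    t=b[(abs(b[:,1])<.019)&(b[:,2]>.05)&(b[:,2]<.07)&(abs(b[:,0]+.06)<.02)]
    if len(t): print("  tabs",len(t),t.mean(0).round(4),np.percentile(t,[3,97],axis=0).round(4).tolist())
    if n=="side": cv2.imwrite("pics/s8.png",cv2.resize(p["color"][190:330,250:420],None,fx=4,fy=4))
E
```

```text
[ 0.45671981 -0.10934201  0.11930242] 0.33878365500856805 [-0.0634  0.0011  0.1193] -3.3048276143032074
side orange 150
   0.11 12 [-0.0803 -0.0127  0.1149] [-0.0538  0.0108  0.1198]
   0.12 22 [-0.0783 -0.0126  0.1202] [-0.054   0.0075  0.1299]
   0.13 17 [-0.0765 -0.0133  0.1303] [-0.0557  0.0051  0.1393]
   0.14 26 [-0.0738 -0.0133  0.1405] [-0.0559  0.0058  0.1499]
   0.15 41 [-0.0783 -0.0132  0.1502] [-0.0512  0.0056  0.16  ]
   0.16 13 [-0.078  -0.0127  0.1601] [-0.0514 -0.0059  0.1699]
   0.17 19 [-0.0778 -0.013   0.1709] [-0.0497  0.0061  0.1771]
  tabs 43 [-0.0624 -0.0024  0.0625] [[-0.0647, -0.0183, 0.0512], [-0.0591, 0.0161, 0.0673]]
scene orange 119
   0.11 10 [-0.0826 -0.0119  0.1146] [-0.054   0.0086  0.1193]
   0.12 20 [-0.082  -0.009   0.1204] [-0.0572  0.0108  0.1299]
   0.13 18 [-0.0802 -0.0046  0.1301] [-0.0562  0.0115  0.1397]
   0.14 24 [-0.078  -0.0143  0.1404] [-0.0504  0.0099  0.1498]
   0.15 21 [-0.075  -0.0114  0.1502] [-0.049   0.0124  0.1597]
   0.16 14 [-0.081  -0.0069  0.1611] [-0.0506  0.0105  0.1697]
   0.17 12 [-0.0788 -0.0092  0.17  ] [-0.0485  0.0082  0.1765]
  tabs 50 [-0.0651  0.0011  0.0597] [[-0.0692, -0.0165, 0.0512], [-0.0603, 0.0147, 0.0673]]
wrist orange 2562
   0.11 14 [-0.0783 -0.0035  0.1154] [-0.0775  0.0003  0.1192]
   0.14 219 [-0.0665 -0.0094  0.1467] [-0.0594  0.0069  0.1497]
   0.15 1523 [-0.0749 -0.0099  0.15  ] [-0.0517  0.01    0.1597]
   0.16 118 [-0.0769 -0.0042  0.16  ] [-0.0729  0.0104  0.1699]
   0.17 675 [-0.077  -0.0041  0.17  ] [-0.0476  0.0104  0.179 ]
  tabs 715 [-0.0597  0.0021  0.0653] [[-0.0626, -0.0163, 0.0511], [-0.0567, 0.0179, 0.0677]]
```

View pics/s8.png

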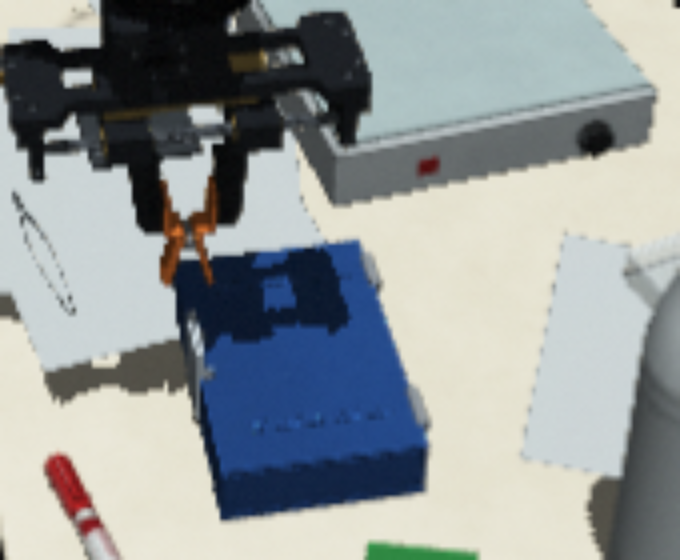

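The side view shows the lid shut and the open jaws at (185,265) above the tabs at (195,340). The clip sits about 3–4 mm too far forward, so I'll shift it +0.35 cm and lower.

Request:
jog_arm(series=[[0,0.35,0,0,0.2],[0,0,2.5,0,0.2],[0,0,1.5,0,0.2],[0,0,0,0,0.2]])

```text
time_s: 23.45
tcp_pos: [0.4598, -0.1092, 0.0787]
eef_rot: [-0.001, 0.727, 0.687, -0.0]
wrist_force: [-0.6, 0.4, -0.1]
grip_width: 0.342
grasp_force: 34.7
```

```bash
python3 - <<'E'
from h import *
s=arm.sense(); print(s["wrist_force"],box())
a=-.056
def bx(P): d=P[:,:2]-[.520,-.114]; return np.c_[d@[np.cos(a),np.sin(a)],d@[-np.sin(a),np.cos(a)],P[:,2]]
for n in("side","scene"):
    p=shot(n); b=bx(pts(p,np.ones((480,640),bool))); hsv=cv2.cvtColor(p["color"],cv2.COLOR_BGR2HSV)
    o=(hsv[...,0]>3)&(hsv[...,0]<20)&(hsv[...,1]>140)&(hsv[...,2]>60); c=bx(pts(p,o)); c=c[(abs(c[:,0]+.06)<.04)&(abs(c[:,1])<.04)&(c[:,2]>.06)]
    k=c[c[:,2]<c[:,2].min()+.012]; print(n,len(k),k.min(0).round(4),k.max(0).round(4))
    t=b[(abs(b[:,1])<.019)&(b[:,2]>.05)&(b[:,2]<.066)&(abs(b[:,0]+.06)<.02)]; print("  tabs",len(t),np.percentile(t,[3,50,97],axis=0)[:,0].round(4).tolist())
E
```

```text
[-0.64755452  0.42384664 -0.13895087] [-0.0604  0.0014  0.0787]
side 22 [-0.0769 -0.0133  0.0711] [-0.0495  0.0077  0.0829]
  tabs 33 [-0.0645, -0.0631, -0.0585]
scene 16 [-0.0795 -0.0139  0.0737] [-0.0513  0.0096  0.0842]
  tabs 43 [-0.069, -0.0648, -0.0585]
```

Request:
jog_arm(series=[[0,0,1,0,0.2],[0,0,1,0,0.2],[0,0,0.9,0,0.2],[0,0,0,0,0.2]])

```text
time_s: 24.05
tcp_pos: [0.4602, -0.11, 0.0503]
eef_rot: [-0.001, 0.727, 0.687, -0.0]
wrist_force: [-0.8, 0.2, -0.1]
grip_width: 0.336
grasp_force: 35.0
```

No contact force at full depth, so I'll release slowly.

Request:
jog_arm(series=[[0,0,0,0,0.42],[0,0,0,0,0.48],[0,0,0,0,0.54],[0,0,0,0,0.62],[0,0,0,0,0.75],[0,0,0,0,0.75],[0,0,0,0,0.75]])

```text
time_s: 24.92
tcp_pos: [0.4608, -0.1101, 0.0509]
eef_rot: [0.0, 0.727, 0.687, 0.0]
wrist_force: [-0.4, 0.9, -0.4]
grip_width: 0.75
grasp_force: 0.0
```

```bash
cat > clip.py <<'E'
from h import *
s=arm.sense(); print(s["wrist_force"],s["grip_width"],box(),s["time_s"])
a=-.056
def bx(P): d=P[:,:2]-[.520,-.114]; return np.c_[d@[np.cos(a),np.sin(a)],d@[-np.sin(a),np.cos(a)],P[:,2]]
for n in("wrist","side","scene"):
    p=shot(n); hsv=cv2.cvtColor(p["color"],cv2.COLOR_BGR2HSV)
    o=(hsv[...,0]>3)&(hsv[...,0]<20)&(hsv[...,1]>140)&(hsv[...,2]>60); c=bx(pts(p,o)); c=c[(abs(c[:,0]+.06)<.05)&(abs(c[:,1])<.04)&(c[:,2]>.03)&(c[:,2]<.12)]
    for lo in (.04,.06,.08,.1):
        k=c[(c[:,2]>lo)&(c[:,2]<lo+.02)]
        if len(k)>3: print("  ",n,lo,len(k),k.min(0).round(4),k.max(0).round(4))
    if n=="side": cv2.imwrite("pics/s9.png",cv2.resize(p["color"][200:330,250:420],None,fx=4,fy=4))
E
python3 clip.py
```

```text
[-0.42219542  0.94594101 -0.40530304] 0.7504849965745147 [-0.0594  0.0006  0.0509] 24.925
   wrist 0.06 7 [-0.0563  0.0084  0.0713] [-0.054   0.0091  0.0729]
   wrist 0.08 2907 [-0.0803 -0.0111  0.0817] [-0.0452  0.0093  0.1   ]
   wrist 0.1 804 [-0.0825 -0.0067  0.1   ] [-0.0766  0.0095  0.1108]
   side 0.04 11 [-0.0684 -0.0123  0.0484] [-0.0565 -0.0083  0.059 ]
   side 0.06 19 [-0.0687 -0.014   0.0626] [-0.0542 -0.0087  0.08  ]
   side 0.08 89 [-0.0796 -0.0135  0.0806] [-0.0431  0.0091  0.0998]
   side 0.1 27 [-0.0836 -0.0154  0.1002] [-0.0393  0.0075  0.11  ]
   scene 0.04 15 [-0.0728 -0.0147  0.0465] [-0.062   0.0079  0.06  ]
   scene 0.06 23 [-0.0731 -0.0049  0.061 ] [-0.053   0.0064  0.0776]
   scene 0.08 59 [-0.0854 -0.0146  0.0809] [-0.0219  0.012   0.1   ]
   scene 0.1 21 [-0.0892 -0.0111  0.1001] [-0.0398  0.0086  0.1093]
```

Request:
jog_arm(series=[[0,0,-2,0,0.75],[0,0,-4,0,0.75],[0,0,-6,0,0.75],[0,0,-5,0,0.75],[0,-5,0,0,0.75],[0,-5,0,0,0.75],[0,0,0,0,0.75]])

```text
time_s: 25.95
tcp_pos: [0.3589, -0.1038, 0.2209]
eef_rot: [0.0, 0.727, 0.686, -0.0]
wrist_force: [0.6, -0.7, 0.4]
grip_width: 0.748
grasp_force: 0.0
```

```bash
python3 clip.py; python3 lid.py
```

```text
[ 0.63317527 -0.71323422  0.44243087] 0.748295223975496 [-0.1614  0.0011  0.2209] 25.95
   wrist 0.08 903 [-0.077  -0.0107  0.0805] [-0.0422  0.009   0.0999]
   wrist 0.1 439 [-0.083  -0.0106  0.1   ] [-0.0377  0.0086  0.1104]
   side 0.04 9 [-0.0685 -0.0133  0.0481] [-0.0567 -0.01    0.0594]
   side 0.06 24 [-0.0687 -0.0142  0.0609] [-0.054   0.0023  0.0798]
   side 0.08 82 [-0.0796 -0.0154  0.0806] [-0.0425  0.0084  0.0996]
   side 0.1 31 [-0.0843 -0.0144  0.1017] [-0.0391  0.0045  0.1104]
   scene 0.04 13 [-0.0703 -0.0079  0.0495] [-0.0628  0.006   0.0591]
   scene 0.06 25 [-0.0723 -0.0118  0.0602] [-0.0527  0.0096  0.08  ]
   scene 0.08 56 [-0.0861 -0.0135  0.081 ] [-0.0423  0.0097  0.0998]
   scene 0.1 25 [-0.0855 -0.0112  0.1003] [-0.0376  0.0085  0.111 ]
[-0.1586  0.0004  0.2214] [-0.79102377 -0.79821542  0.52112998] 26.1
slope,z0 [0.0004 0.0415]
tabs 66 [-0.069 -0.021  0.046] [-0.054  0.007  0.074]
```

View pics/s9.png

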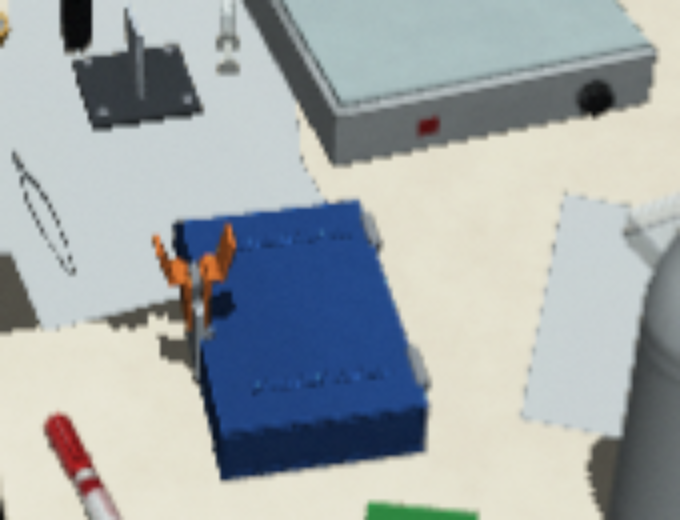

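The clip stands upright at (195,285), astride both tabs with its handles 45 mm apart. The lid is flat shut, so I'm handing in the job.

```bash
python3 -c "
from rig import arm
print(arm.finish_job())"
```

```text
the job is handed in; nothing more can be done
None
```

The job is handed in at about 26 s: the block and plunger are lying in the box, the lid is fully shut, and the clip stands upright over both front tabs; the cameras confirmed each step.

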